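# Put the mallet and the scraper away in the fitted tray and close its keeper bar

## Robot

A 6-joint arm with a two-finger parallel gripper is mounted at the origin on the work surface. World frame = base frame: x ahead of the robot, y to its left, z up, the work surface at z = 0. Lengths are in m, angles in degrees, forces in N, time in s.
With the tool pointing down it reaches from about 0.4 to 0.825 m from the base axis. Payload 7 kg.
Tool frame: the origin (TCP) lies midway between the tips of the shut fingers; the grasp point (between the pads) lies 19 mm behind it; z points along the fingers, x is the direction in which the jaws open and shut, and the axes are right-handed (so a half turn about z gives the same grasp; the last joint's range is limited). The gripper opens to 88 mm and grips with 3 to 60 N. Pads are 19 mm wide; open, the fingers measure 130 mm over their backs; the gripper's body (78 mm by 193 mm) begins 47 mm behind the grasp point.
Start: joints at [-58.551, 20.546, 0.682, 0, -70.136, -16.507], TCP at [0.174, -0.652, 0.227] pointing down, gripper open.
Joint ranges: [-176.03, 176.03], [-82.01, 121.73], [-58.28, 71.71], [-173.87, 95.51], [-174.79, -0.11], [-173.66, 173.66]. Speed limits (degrees/s): [136.94, 136.94, 172.46, 180, 180, 180].

## Interface

Orientations are given as [roll, pitch, yaw] about the fixed x, y, z axes, in that order (R = Rz(yaw) Ry(pitch) Rx(roll)).
In Python, from plant import ctrl, vision, nets gives the robot as it stands.
- The arm moves only by the shell command python3 -m jog 'ROWS'. ROWS is text: rows parted by semicolons, each of 7 numbers parted by spaces: the turn, a rotation vector about the tool's x, y, z in units of 0.1 rad (1.0 is 0.1 rad), then the shift along the tool's x, y, z in units of 4 cm (1.0 is 4 cm), then the opening, from -1 (shut) to 1 (fully open). In form: rx ry rz x y z jaw; .... A call has 1 to 8 rows; each row shifts and turns the commanded pose from where the row before left it, along the tool's axes as they then stand; what a row does not reach is not made up. A row lasts 1/8 s, in which the tool goes at most 62.5 mm and 10.7 degrees, less where a joint would pass 70% of its speed; a pose out of reach is approached as far as the arm can. A call with a number of a shift or a turn outside -1 to 1 is refused whole. A call with a gripper value outside its range is refused whole. The fingers move at their own pace and stop on an object; the grip force is fixed at half the most. Time passes only in rows, so rows that do not move let the fingers close. It gives the time, the measured TCP pose, the force and the opening at its end, in the units of the state.
- ctrl.get_obs(): the state, without advancing time (a new reading comes with each control period).
- vision.snapshot(name): name is "scene" or "top" or "wrist"; returns (picture, depth): 400x640x3 uint8, red, green, blue; 400x640 float32, m along the optical axis (not along the pixel's ray), 0 where there is no reading.
- vision.camera_info(name): a dict with "camera_matrix" (3x3 intrinsics, pixels), "camera_from_world" (4x4, takes a point from world to camera coordinates); the wrist camera has in their place "tool_from_camera" (4x4, takes a point from camera to tool coordinates, whose origin is the TCP and whose axes are the tool frame's). Camera axes: x right, y down, z forward; pixel columns grow to the right and rows downward; lengths in m; the calibration is good to about 2 mm. A picture is of the moment at which its call begins: read the wrist's pose just before it. camera_info takes no time and is no camera call.
- ctrl.close_job(): hands the job in, once; it reports no verdict.
Trained networks look in the newest picture that a camera, given by its name, has taken for a name from the list of things; names that differ only in an ending like _2 or _b are one class to them, and where a whole thing is asked for, a point or a joint stands for the part that bears it (a point fixed in the world has none). Each returns a list of dicts, best first, with "score" (0 to 1); they miss things now and then, are a little off and sometimes report something else, mostly with a low value. They report only what shows in the picture. A call takes as long as a camera call.
- nets.boxes_of(target, camera): "location" ([x, y, z] in m, in world coordinates, good to about 4 mm: the middle of the surface that is visible of it).
The state is a dict: "clock": time; "joint_pos": joint angles; "qvel": joint speeds; "tau": joint torques, N m; "tool_pos": TCP position; "orientation": TCP orientation; "force": force on the tool from outside, world axes, zero at the start; "moment": the same for the moment, N m; "opening": finger opening in m.
Only numpy, scipy, OpenCV 4.12 (cv2) and the standard library are available. Lean on these libraries where they do the work, as an engineer would, in place of code of your own. Each camera call takes 0.05 s, during which the arm holds its last target.

## Task

Put the mallet and the bed scraper back into their own cutouts in the plywood tool tray, each turned to match its cutout and pressed fully home, flat on the bottom. Then slide the tray's keeper bar across over the tools as far as it goes, so that they cannot fall out. Leave the spanner where it lies in the tray and do not push the other things on the table about.

Things in the scene. Friction and masses are not known exactly. Their poses are not given: they have to be found in the camera images.
- mallet_grip (a point): Mallet lying flat: light wooden handle 24 mm wide, 24 high; white plastic head 80 mm along y, 28 along x, 28 high; 0.15 kg. Point in the handle near the head and the balance point, on the centre line, 12 mm above the underside. x along the handle to the head (head x +30 to +58 mm, handle end -110), z up.
- scraper_grip (a point): Print-bed scraper lying flat: black handle 26 mm wide, 22 high; thin steel blade 60 mm wide, 4 thick; 0.12 kg. Point in the handle near the blade and the balance point, on the centre line, 11 mm above the underside. x towards the blade (blade x +28 to +100 mm, handle end -75), z up.
- tray: Fixed plywood tray, x -92 to +172 mm, y -115 to +115, 18 mm high. Cutouts along x, 12 mm deep (floor 6 mm above table), tool-shaped with 2.5 mm play all round; a finger trough of the same depth, 40 mm wide, crosses them at x = 0 (y -98 to +98). Origin on the table at the trough's middle, z up. The cutout at y = -70 holds a spanner (20 mm wide, 16 high). Keeper bar on rails at the +x end.
- mallet_recess (a point): Where the mallet's point lies when it is seated: tray x = 0, y = +54 mm, 18 mm above the table. Axes as the tray's. The T-shaped cutout takes the mallet with its head towards the tray's -x end (mallet x axis along the tray's -x).
- scraper_recess (a point): Where the scraper's point lies when it is seated: tray x = 0, y = -10 mm, 17 mm above the table. Axes as the tray's. The paddle-shaped cutout takes the scraper with its blade towards the tray's +x end (scraper x axis along the tray's +x).
- keeper (a joint): Travel of the keeper bar in m: 0 parked at the tray's +x end (it may start up to 10 mm along), growing as it slides towards the tray's -x, 0.095 at its end stop over the seated tools. It stays where it is left and takes about 2 N to move.
- keeper_knob (a point): Centre of the black grip block on the middle of the keeper bar: 22 mm along tray x, 36 along y, 28 high, this point 59 mm above the table (block 45 to 73 mm). The aluminium bar is 24 mm along x, 228 along y, 35 to 45 mm above the table: it passes 5 mm over the seated mallet handle and is stopped by a tool that is not down. Axes as the tray's.
- spanner: Steel open-ended spanner lying in the tray's third cutout, 150 mm long; to be left there. Origin under its middle.

How it is judged (in metres and radians):
On the way:
1. mallet and scraper both seated in their cutouts, the keeper bar not yet across (horizontal distance between mallet_grip and mallet_recess below 0.006 m and z of mallet_grip in the frame of mallet_recess below 0.003 m and horizontal distance between scraper_grip and scraper_recess below 0.006 m and z of scraper_grip in the frame of scraper_recess below 0.003 m and value of joint keeper below 0.04 m), for 0.2 s.
At the end, for the whole second after the job is handed in: Mallet and scraper at rest in their own cutouts: within 6 mm sideways and 3 mm in height of the seated place, level within 0.05 rad, in line with the tray within 0.07 rad; spanner within 8 mm of where it lay; keeper bar slid at least 83 of its 95 mm (horizontal distance between mallet_grip and mallet_recess below 0.006 m and z of mallet_grip in the frame of mallet_recess below 0.003 m and angle between each of mallet_grip, scraper_grip's own z axis and vertical below 0.05 rad and angle between the x axis of each of mallet_grip, scraper_grip and the x axis of tray, either way round below 0.07 rad and horizontal distance between scraper_grip and scraper_recess below 0.006 m and z of scraper_grip in the frame of scraper_recess below 0.003 m and distance of spanner from where it was at the start of the episode below 0.008 m and value of joint keeper above 0.083 m and linear speed of each of mallet, scraper below 0.02 m/s); the robot touches nothing.
It fails at once if the spanner is lifted or knocked out of its cutout (distance of spanner from where it was at the start of the episode above 0.015 m).
It fails at once if another thing on the table is pushed more than 40 mm (distance of any of carton, tape_roll, spool, spray, pen_pot, offcut from where it was at the start of the episode above 0.04 m).
It also fails if it takes over 69 s, if anything falls off the work surface, if the arm or the gripper's body presses on something with over 40 N, if the wrist force passes 120 N, or if a joint passes its speed limit or range.

## Working session

There is one attempt and no reset: what is moved stays moved. The work goes in short steps, Python scripts to look and compute and a shell command to move; the robot and the scene stay as the last step left them, time stands still between calls to the robot, and variables do not carry over. Pictures are saved under pics/ and viewed, and the job is handed in when it is done.

```bash
ls; mkdir -p pics; python3 - <<'E'
from plant import ctrl, vision, nets
import cv2,numpy as np
o=ctrl.get_obs();print(o)
for n in ("scene","top"):
    p,d=vision.snapshot(n)
    cv2.imwrite(f"pics/{n}0.png",p[:,:,::-1]); np.save(f"pics/{n}0.npy",d)
    i=vision.camera_info(n);print(np.round(i["camera_matrix"],1).tolist(),np.round(i["camera_from_world"],4).tolist())
for t in ("mallet_grip","scraper_grip","tray","keeper_knob","spanner"):
    print(t,[(np.round(r["location"],4).tolist(),round(r["score"],2)) for r in nets.boxes_of(t,"top")][:3])
E
```

```text
pics
{'clock': 0.0, 'joint_pos': array([-5.85507308e+01,  2.05918324e+01,  6.33070803e-01, -2.16014493e-02,
       -7.01348532e+01, -1.65094955e+01]), 'qvel': array([-0.03590268, -0.07727897,  0.04255019, -0.02047663,  0.02646266,
        0.03960618]), 'tau': array([-9.02587344e-04, -5.82722139e+01,  2.93054849e+01,  6.99767634e+00,
        6.89112276e-03, -1.49005054e-04]), 'tool_pos': array([ 0.17390121, -0.6517025 ,  0.2256082 ]), 'orientation': array([-1.79992864e+02, -9.55264004e-02,  1.04932411e+02]), 'force': array([ 0.88103826, -0.03334727,  0.34606315]), 'moment': array([-0.00869542, -0.0350204 , -0.04564011]), 'opening': 0.08752731977476132}
[[386.0, 0.0, 325.0], [0.0, 386.0, 200.7], [0.0, 0.0, 1.0]] [[-0.1189, 0.9928, -0.0113, 0.0645], [0.7645, 0.0843, -0.639, -0.3922], [-0.6335, -0.0846, -0.7691, 1.4176], [0.0, 0.0, 0.0, 1.0]]
[[490.0, 0.0, 314.9], [0.0, 490.0, 200.9], [0.0, 0.0, 1.0]] [[0.0056, -1.0, 0.0002, -0.0058], [-0.9931, -0.0056, -0.1175, 0.5591], [0.1175, 0.0004, -0.9931, 1.2801], [0.0, 0.0, 0.0, 1.0]]
mallet_grip [([0.5004, 0.3324, 0.029], 0.63)]
scraper_grip [([0.5115, -0.3136, 0.0071], 0.78)]
tray [([0.5271, -0.0165, 0.0186], 0.92)]
keeper_knob [([0.6286, -0.0326, 0.0454], 0.66), ([0.5093, -0.3179, 0.0062], 0.62)]
spanner [([0.4687, -0.0941, 0.021], 0.8)]
```

View pics/top0.png

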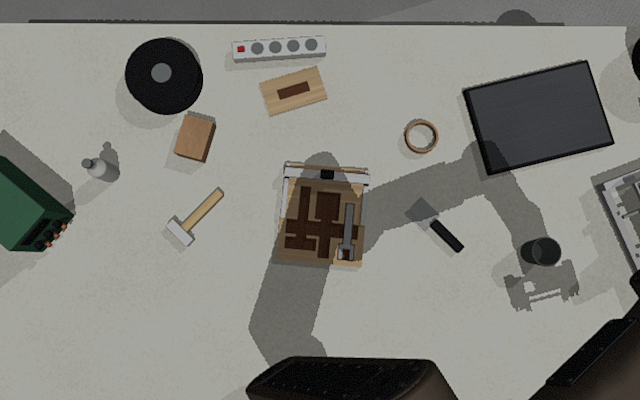

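View pics/scene0.png

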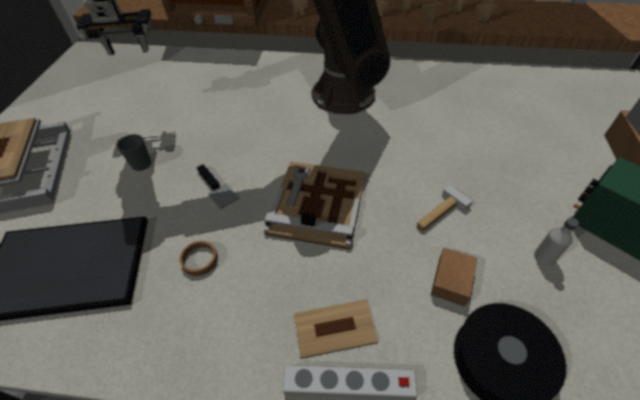

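Top view: the tray is at about (325,215) with the keeper at its upper (+x) edge. The mallet's head is at (180,231) and its handle end at (220,192). The scraper's blade is at (420,208) and its handle end at (460,248). Next I'll measure these more exactly.

```bash
cat > h.py <<'E'
import numpy as np,cv2
from plant import ctrl,vision,nets
from scipy.spatial.transform import Rotation as Ro
def cam(n):
    i=vision.camera_info(n); return np.array(i["camera_matrix"]),i
def toolT(o):
    T=np.eye(4);T[:3,:3]=Ro.from_euler('xyz',o["orientation"],degrees=True).as_matrix();T[:3,3]=o["tool_pos"];return T
def world_from_cam(n,o=None):
    i=vision.camera_info(n)
    if n=="wrist": return toolT(o)@np.array(i["tool_from_camera"])
    return np.linalg.inv(np.array(i["camera_from_world"]))
def cloud(n,d,W):
    K=cam(n)[0];v,u=np.mgrid[0:400,0:640]
    P=np.stack([(u-K[0,2])/K[0,0]*d,(v-K[1,2])/K[1,1]*d,d,np.ones_like(d)],-1)@W.T
    P=P[...,:3];P[d<=0]=np.nan;return P
def pix2plane(n,uv,z,W):
    K=cam(n)[0];uv=np.atleast_2d(uv)
    r=np.c_[(uv[:,0]-K[0,2])/K[0,0],(uv[:,1]-K[1,2])/K[1,1],np.ones(len(uv))]@W[:3,:3].T
    s=(z-W[2,3])/r[:,2];return W[:3,3]+r*s[:,None]
E
python3 - <<'E'
from h import *
d=np.load("pics/top0.npy");W=world_from_cam("top");P=cloud("top",d,W)
p=cv2.imread("pics/top0.png")
print("table z",np.nanmedian(P[300:340,100:200,2]),np.nanstd(P[300:340,100:200,2]))
for nm,(u0,v0,u1,v1),zt in (("mallet",(155,175,240,255),.012),("scraper",(395,190,475,260),.012)):
    z=P[v0:v1,u0:u1,2]; 
    print(nm,np.nanmax(z)); m=z>zt; pts=P[v0:v1,u0:u1][m]; print(m.sum(),pts.mean(0))
    r=cv2.minAreaRect(pts[:,:2].astype(np.float32));print(r)
a=np.clip(P[150:275,265:385,2]*5*255/.4,0,255)
cv2.imwrite("pics/c_h.png",np.hstack([cv2.resize(p[150:275,265:385],None,fx=3,fy=3,interpolation=2),cv2.resize(cv2.cvtColor(np.nan_to_num(a).astype(np.uint8),8),None,fx=3,fy=3,interpolation=0)]))
cv2.imwrite("pics/c_t.png",np.hstack([cv2.resize(p[175:260,155:240],(400,400),interpolation=2),cv2.resize(p[180:265,390:475],(400,400),interpolation=2)]))
E
```

```text
table z 0.001109789430396968 0.002724401795255014
mallet 0.03562408335215439
832 [0.51004942 0.32516688 0.02576315]
((0.4908461570739746, 0.31412607431411743), (0.16753660142421722, 0.17244833707809448), 15.291717529296875)
scraper 0.031166432388340937
420 [ 0.47186465 -0.35324085  0.02180291]
((0.4889667332172394, -0.3277812898159027), (0.17145755887031555, 0.05068471282720566), 41.131446838378906)
```

```bash
python3 - <<'E'
import cv2,numpy as np
a=cv2.imread("pics/c_h.png");b=cv2.imread("pics/c_t.png");print(a.shape,b.shape)
E
```

```text
(375, 720, 3) (400, 800, 3)
```

View pics/c_h.png

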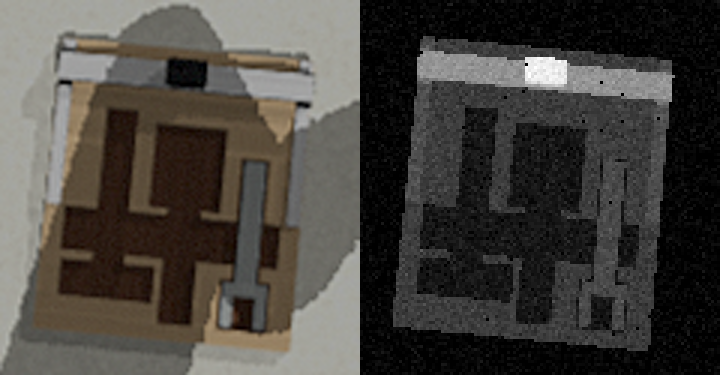

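View pics/c_t.png

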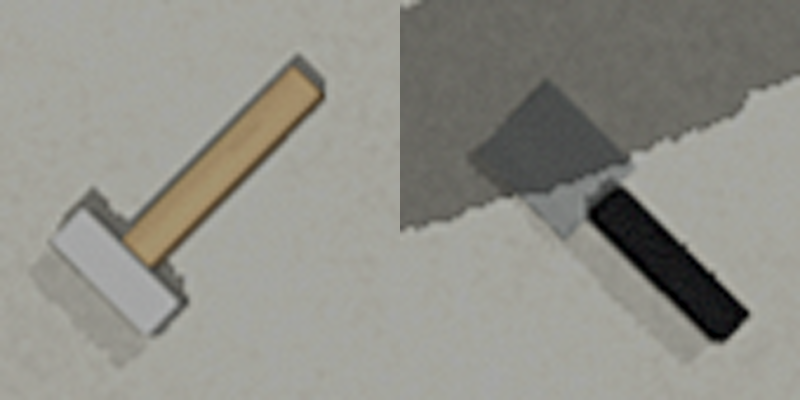

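Both crops are clear. The mallet's axis runs from upper right to lower left, and the scraper's blade points up-left. I'll fit model silhouettes to the depth image.

```bash
cat >> h.py <<'E'
from scipy.optimize import minimize
BOX={"mallet":[(-.110,.030,-.012,.012,0,.024),(.030,.058,-.040,.040,0,.028)],
"scraper_h":[(-.075,.028,-.013,.013,0,.022)],
"tray":[(-.092,.172,-.115,.115,0,.018)],
"scraper":[(-.075,.028,-.013,.013,0,.022),(.028,.100,-.03,.03,0,.004)]}
def render(n,boxes,q,W,z0=0,ss=4,roi=None):
    K=cam(n)[0];Ci=np.linalg.inv(W);m=np.zeros((400*ss,640*ss),np.uint8)
    c,s=np.cos(q[2]),np.sin(q[2])
    for b in boxes:
        X=np.array([(x,y,z) for x in b[:2] for y in b[2:4] for z in b[4:6]])
        w=np.c_[q[0]+c*X[:,0]-s*X[:,1],q[1]+s*X[:,0]+c*X[:,1],X[:,2]+z0,np.ones(8)]@Ci.T
        uv=np.c_[w[:,0]/w[:,2]*K[0,0]+K[0,2],w[:,1]/w[:,2]*K[1,1]+K[1,2]]
        hull=cv2.convexHull(((uv+.5)*ss-.5).astype(np.float32))
        cv2.fillPoly(m,[np.round(hull*16).astype(np.int32)],255,shift=4)
    return cv2.resize(m,(640,400),interpolation=cv2.INTER_AREA)/255.
def fit(n,boxes,mask,q0,W,z0=0):
    f=lambda q:np.abs(render(n,boxes,q,W,z0)-mask).sum()
    best=None
    for d in (.01,.004):
        r=minimize(f,q0 if best is None else best.x,method="Nelder-Mead",options=dict(initial_simplex=np.array([q0 if best is None else best.x]*4)+np.vstack([np.zeros(3),np.diag([d,d,d*8])]),xatol=1e-4,fatol=.05))
        best=r
    return best.x,best.fun,mask.sum()
E
python3 - <<'E'
from h import *
d=np.load("pics/top0.npy");W=world_from_cam("top");P=cloud("top",d,W);z=np.nan_to_num(P[...,2])
for nm,(u0,v0,u1,v1),q0 in (("mallet",(155,175,240,255),(.50,.335,np.radians(135))),("scraper_h",(395,190,475,260),(.495,-.33,np.radians(45))),("tray",(262,145,385,280),(.51,-.01,np.radians(-5)))):
    m=np.zeros((400,640),np.uint8);m[v0:v1,u0:u1]=z[v0:v1,u0:u1]>.009
    m=cv2.medianBlur(m,3)
    if nm=="tray": m=cv2.morphologyEx(m,cv2.MORPH_CLOSE,np.ones((21,21),np.uint8))
    q,f,s=fit("top",BOX[nm],m.astype(float),np.array(q0),W);print(nm,np.round(q[:2],4),np.degrees(q[2]).round(2),round(f,1),s)
E
```

```text
mallet [0.5074 0.3308] 136.94 81.6 860.0
scraper_h [ 0.4873 -0.3411] 44.83 41.5 422.0
tray [ 0.4869 -0.0197] -5.16 95.6 8300.0
```

```bash
python3 -m jog '0 0 -0.6 0.68 0.95 0 1;0 0 -0.6 0.68 0.95 0 1;0 0 -0.6 0.68 0.95 0 1;0 0 -0.6 0.68 0.95 0 1;0 0 -0.6 0.68 0.95 0 1;0 0 -0.6 0.68 0.95 0 1;0 0 -0.6 0.68 0.95 0 1;0 0 -0.6 0.68 0.95 0 1'
cat > plan.py <<'E'
import sys
from h import *
# plan.py x y z yaw : offset in tool axes (units)
def off(x,y,z,yaw,o=None):
    o=o or ctrl.get_obs();T=toolT(o)
    d=T[:3,:3].T@(np.array([x,y,z])-o["tool_pos"])
    Rt=Ro.from_euler('xyz',[180,0,yaw],degrees=True)
    rv=(Ro.from_matrix(T[:3,:3]).inv()*Rt).as_rotvec()
    print("turn units",np.round(rv/.1,2),"shift units (cur axes)",np.round(d/.04,3)," after turn",np.round(Rt.as_matrix().T@(np.array([x,y,z])-o["tool_pos"])/.04,3))
    print("t",round(o["clock"],2),"pos",np.round(o["tool_pos"],4),np.round(o["orientation"],2),"F",np.round(o["force"],1),"op",round(o["opening"],4))
if __name__=="__main__": off(*map(float,sys.argv[1:5]))
E
python3 plan.py .487 -.341 .2 135
```

```text
clock: 1.35
tool_pos: [0.3451, -0.3221, 0.2267]
orientation: [180.0, 0.0, 132.6]
force: [0.6, 0.5, 0.5]
opening: 0.0878
turn units [ 0.    0.01 -0.43] shift units (cur axes) [-2.748  2.294  0.67 ]  after turn [-2.843  2.175  0.668]
t 1.35 pos [ 0.3451 -0.3221  0.2267] [1.7999e+02 3.0000e-02 1.3256e+02] F [0.6 0.5 0.5] op 0.0878
```

```bash
python3 -m jog '0 0 -0.43 0 0 0 1;0 0 0 -0.95 0.73 0.2 1;0 0 0 -0.95 0.73 0.2 1;0 0 0 -0.94 0.72 0.26 1;0 0 0 0 0 0 1;0 0 0 0 0 0 1'
python3 plan.py .487 -.341 .2 135
python3 - <<'E'
from h import *
o=ctrl.get_obs();p,d=vision.snapshot("wrist");i=vision.camera_info("wrist");print(np.round(i["tool_from_camera"],3),np.round(i["camera_matrix"],1))
cv2.imwrite("pics/w1.png",p[:,:,::-1]);np.savez("pics/w1.npz",d=d,W=world_from_cam("wrist",o))
E
```

```text
clock: 2.1
tool_pos: [0.4862, -0.3422, 0.1997]
orientation: [-180.0, -0.1, 134.9]
force: [-0.6, 0.2, -0.0]
opening: 0.0877
turn units [-0.   -0.01 -0.02] shift units (cur axes) [ 0.008  0.035 -0.007]  after turn [ 0.008  0.035 -0.007]
t 2.1 pos [ 0.4862 -0.3422  0.1997] [-1.7997e+02 -6.0000e-02  1.3491e+02] F [-0.6  0.2 -0. ] op 0.0877
[[ 1.     0.     0.    -0.001]
 [-0.     0.968  0.252 -0.068]
 [-0.    -0.252  0.968 -0.158]
 [ 0.     0.     0.     1.   ]] [[346.8   0.  311.2]
 [  0.  346.8 195.2]
 [  0.    0.    1. ]]
```

View pics/w1.png

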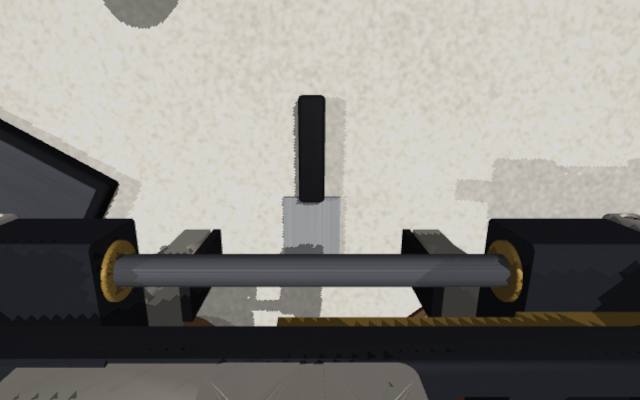

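The wrist view shows the handle at cols 298–325, rows 96–201, and the blade below it, well aligned with the jaws. I'll fit the handle here.

```bash
python3 - <<'E'
from h import *
p=cv2.imread("pics/w1.png");f=np.load("pics/w1.npz");W=f["W"]
g=p.max(2);m=np.zeros((400,640));m[80:215,280:345]=g[80:215,280:345]<75
q,fv,s=fit("wrist",BOX["scraper_h"],m,np.array([.487,-.341,np.radians(45)]),W);print(np.round(q[:2],4),np.degrees(q[2]),fv,s)
E
```

```text
[ 0.486  -0.3438] 44.917760284616755 159.09411764705882 2770.0
```

```bash
python3 -m jog '0 0 0 -0.02 -0.03 0.9 1;0 0 0 0 0 1 1;0 0 0 0 0 1 1;0 0 0 0 0 1 1;0 0 0 0 0 0.6 1;0 0 0 0 0 0.3 1;0 0 0 0 0 0 1;0 0 0 0 0 0 1'; python3 plan.py .486 -.3438 .005 135
```

```text
clock: 3.15
tool_pos: [0.4871, -0.3442, 0.0096]
orientation: [180.0, 0.1, 134.9]
force: [0.1, 0.2, -0.0]
opening: 0.0876
turn units [ 0.01  0.02 -0.01] shift units (cur axes) [ 0.025 -0.013  0.114]  after turn [ 0.025 -0.012  0.114]
t 3.15 pos [ 0.4871 -0.3442  0.0096] [1.7995e+02 1.1000e-01 1.3492e+02] F [ 0.1  0.2 -0. ] op 0.0876
```

```bash
python3 -m jog '0 0 0 0 0 0.1 1;0 0 0 0 0 0 -1;0 0 0 0 0 0 -1;0 0 0 0 0 0 -1;0 0 0 0 0 0 -1;0 0 0 0 0 0 -1;0 0 0 0 0 0 -1'; python3 plan.py .486 -.3438 .005 135
```

```text
clock: 4.03
tool_pos: [0.4863, -0.3438, 0.0042]
orientation: [180.0, -0.0, 134.9]
force: [-0.7, 0.5, 0.0]
opening: 0.0332
turn units [ 0.   -0.   -0.02] shift units (cur axes) [ 0.005 -0.006 -0.021]  after turn [ 0.005 -0.006 -0.021]
t 4.03 pos [ 0.4863 -0.3438  0.0042] [180.    -0.   134.91] F [-0.7  0.5  0. ] op 0.0332
```

```bash
python3 -m jog '0 0 0 0 0 0 -1;0 0 0 0 0 0 -1;0 0 0 0 0 0 -1;0 0 0 0 0 0 -1'; python3 -m jog '0 0 0 0 0 -0.5 -1;0 0 0 0 0 -1 -1;0 0 0 0 0 -1 -1;0 0 0 0 0 -1 -1;0 0 0 0 0 -0.7 -1;0 0 0 0 0 0 -1'; python3 plan.py .487 -.02 .18 85
```

```text
clock: 4.53
tool_pos: [0.4862, -0.3437, 0.0041]
orientation: [-180.0, -0.0, 134.9]
force: [0.2, 0.4, 0.8]
opening: 0.0257
clock: 5.28
tool_pos: [0.4876, -0.3443, 0.1747]
orientation: [179.9, 0.3, 134.9]
force: [0.2, 0.1, -2.5]
opening: 0.0258
turn units [0.04 0.03 8.71] shift units (cur axes) [ 5.751  5.715 -0.147]  after turn [ 8.076 -0.722 -0.132]
t 5.28 pos [ 0.4876 -0.3443  0.1747] [179.89   0.25 134.92] F [ 0.2  0.1 -2.5] op 0.0258
```

```bash
python3 -m jog '0 0 0 0.9 0.95 -0.35 -1;0 0 0 0.9 0.95 -0.35 -1;0 0 0 0.9 0.95 -0.35 -1;0 0 0 0.9 0.95 -0.35 -1;0 0 0 0.9 0.95 -0.35 -1;0 0 0 0.9 0.95 -0.35 -1;0 0 0 0 0 0 -1'; python3 plan.py .6165 -.0317 .27 84.8
```

```text
clock: 6.15
tool_pos: [0.4956, -0.0268, 0.2562]
orientation: [179.9, 0.0, 135.2]
force: [0.2, -0.8, -1.5]
opening: 0.0257
turn units [ 0.01 -0.    8.79] shift units (cur axes) [-2.23   2.045 -0.342]  after turn [ 0.151  3.022 -0.345]
t 6.15 pos [ 0.4956 -0.0268  0.2562] [179.94   0.   135.16] F [ 0.2 -0.8 -1.5] op 0.0257
```

```bash
python3 -m jog '0 0 1 0 0 0 -1;0 0 1 0 0 0 -1;0 0 1 0 0 0 -1;0 0 1 0 0 0 -1;0 0 1 0 0 0 -1;0 0 1 0 0 0 -1;0 0 1 0 0 0 -1;0 0 1 0 0 0 -1'; python3 -m jog '0 0 0.79 0 0 0 -1;0 0 0 0.05 0.75 -0.1 -1;0 0 0 0.05 0.75 -0.1 -1;0 0 0 0.05 0.75 -0.1 -1;0 0 0 0 0.75 -0.04 -1;0 0 0 0 0 0 -1;0 0 0 0 0 0 -1'; python3 plan.py .6165 -.0317 .27 84.8
python3 - <<'E'
from h import *
o=ctrl.get_obs();p,d=vision.snapshot("wrist")
cv2.imwrite("pics/w2.png",p[:,:,::-1]);np.savez("pics/w2.npz",d=d,W=world_from_cam("wrist",o))
E
```

```text
clock: 7.15
tool_pos: [0.4946, -0.0306, 0.2547]
orientation: [-179.9, 0.0, 88.8]
force: [-0.8, 0.7, -0.6]
opening: 0.0254
clock: 8.02
tool_pos: [0.6145, -0.0358, 0.2682]
orientation: [-179.9, 0.0, 84.5]
force: [-0.7, 0.0, -0.3]
opening: 0.0259
turn units [-0.03  0.   -0.05] shift units (cur axes) [ 0.108  0.041 -0.044]  after turn [ 0.108  0.041 -0.044]
t 8.03 pos [ 0.6145 -0.0358  0.2682] [-1.7985e+02  3.0000e-02  8.4500e+01] F [-0.7  0.  -0.3] op 0.0259
```

View pics/w2.png

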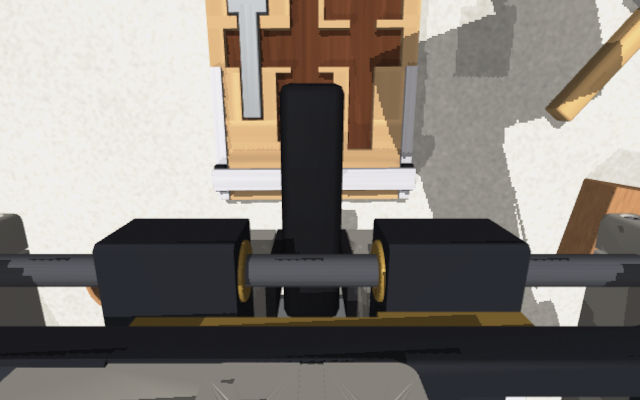

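The held handle hides the middle of this view and the tray runs off the top edge. I'll shift back 60 mm towards −x to bring the tray's −x end and the trough into view.

```bash
python3 -m jog '0 0 0 0 -0.8 0 -1;0 0 0 0 -0.8 0 -1;0 0 0 0 0 0 -1;0 0 0 0 0 0 -1'
python3 - <<'E'
from h import *
o=ctrl.get_obs();p,d=vision.snapshot("wrist");print(o["tool_pos"],o["orientation"])
W=world_from_cam("wrist",o)
cv2.imwrite("pics/w3.png",p[:,:,::-1]);np.savez("pics/w3.npz",d=d,W=W)
c=p[0:230,170:470,::-1];cv2.imwrite("pics/w3c.png",cv2.resize(c,(780,598),interpolation=cv2.INTER_LINEAR))
E
```

```text
clock: 8.57
tool_pos: [0.5516, -0.0292, 0.2704]
orientation: [179.9, -0.0, 84.6]
force: [0.8, -0.2, -1.5]
opening: 0.0256
[ 0.55157771 -0.02915507  0.27037849] [ 1.79923400e+02 -2.56676002e-02  8.45708214e+01]
```

View pics/w3c.png

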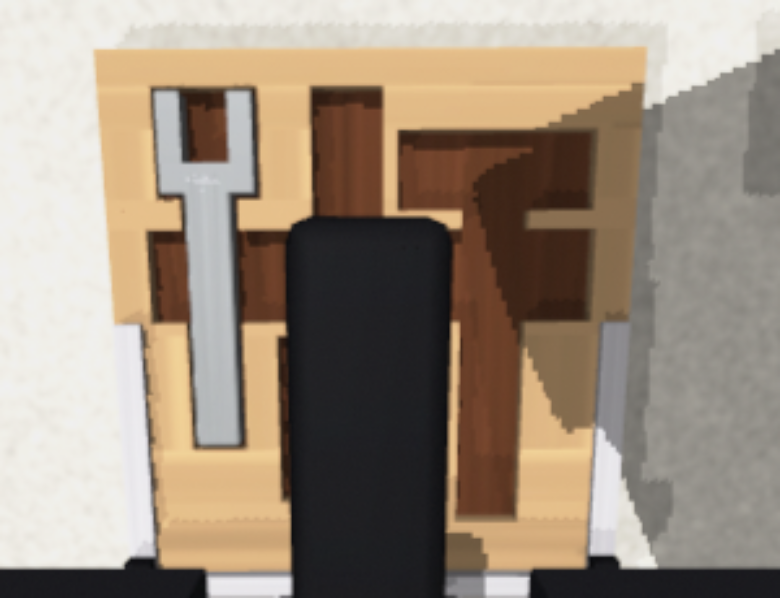

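The crop shows all the cutouts. The trough is at rows 230–322 and cols 149–595. The T head starts at (399,130), the scraper's handle slot at (311–383, 87), and the held handle's end is at row 218. I'll fit the tray pose and the in-hand pose from these.

```bash
cat > trayfit.py <<'E'
from h import *
from scipy.optimize import least_squares
def trayfit(C,W,q0=(.487,-.02,-.09)):
    uv=np.array([c[0] for c in C],float);X=np.array([c[1] for c in C])/1000.
    P=pix2plane("wrist",uv,.018,W)[:,:2]
    def f(q):
        c,s=np.cos(q[2]),np.sin(q[2]);return (np.c_[q[0]+c*X[:,0]-s*X[:,1],q[1]+s*X[:,0]+c*X[:,1]]-P).ravel()
    r=least_squares(f,q0,loss="soft_l1",f_scale=.001);print("tray",np.round(r.x[:2],4),np.degrees(r.x[2]).round(2));print("res mm",np.round(r.fun.reshape(-1,2)*1000,1).tolist());return r.x
E
python3 - <<'E'
from trayfit import *
W=np.load("pics/w3.npz")["W"]
C=[((95,50),(-92,-115)),((647,47),(-92,115)),((149,230),(-20,-98)),((149,322),(20,-98)),((595,230),(-20,98)),((590,320),(20,98)),((399,130),(-60.5,11.5)),((596,130),(-60.5,96.5)),((399,210),(-27.5,11.5)),((311,87),(-77.5,-25.5)),((383,87),(-77.5,5.5)),((458,517),(112.5,39.5)),((517,517),(112.5,68.5))]
C=[((170+u/2.6-.3,v/2.6-.3),x) for (u,v),x in C]
trayfit(C,W)
# in hand, tool frame
Tc=np.array(vision.camera_info("wrist")["tool_from_camera"])
for z in (-.018,-.007):
    print(z,np.round(pix2plane("wrist",[(170+u/2.6-.3,v/2.6-.3) for u,v in ((287,240),(452,240),(291,560),(444,560),(369,218))],z,Tc)*1000,1).tolist())
E
```

```text
tray [ 0.4867 -0.0221] -5.15
res mm [[-0.5, -0.6], [-0.3, 0.4], [-0.1, -1.3], [0.9, 1.2], [-0.8, 0.7], [0.8, 0.5], [-0.5, -0.4], [-0.7, 1.2], [0.3, -0.6], [-0.5, -0.4], [-0.6, 0.4], [2.4, -1.2], [2.4, 0.0]]
-0.018 [[-12.7, -71.6, -18.0], [11.8, -71.6, -18.0], [-13.2, -21.7, -18.0], [11.7, -21.7, -18.0], [-0.5, -74.8, -18.0]]
-0.007 [[-13.6, -72.0, -7.0], [12.8, -72.0, -7.0], [-14.1, -18.2, -7.0], [12.7, -18.2, -7.0], [-0.5, -75.4, -7.0]]
```

```bash
python3 plan.py .4856 -.0317 .065 84.85
```

```text
turn units [ 0.01 -0.   -0.05] shift units (cur axes) [-0.222 -1.647  5.125]  after turn [-0.212 -1.644  5.126]
t 8.62 pos [ 0.5519 -0.0292  0.2701] [ 1.7995e+02 -1.0000e-02  8.4560e+01] F [ 0.9 -0.2 -1.3] op 0.0261
```

```bash
python3 -m jog '0 0 -0.05 -0.11 -0.82 0.4 -1;0 0 0 -0.1 -0.82 0.7 -1;0 0 0 0 0 1 -1;0 0 0 0 0 1 -1;0 0 0 0 0 1 -1;0 0 0 0 0 0.9 -1;0 0 0 0 0 0 -1;0 0 0 0 0 0 -1'; python3 plan.py .4856 -.0317 .065 84.85
python3 - <<'E'
from h import *
o=ctrl.get_obs();p,d=vision.snapshot("wrist");print(o["tool_pos"],o["orientation"])
W=world_from_cam("wrist",o)
cv2.imwrite("pics/w4.png",p[:,:,::-1]);np.savez("pics/w4.npz",d=d,W=W)
c=p[0:230,170:470,::-1];cv2.imwrite("pics/w4c.png",cv2.resize(c,(780,598),interpolation=cv2.INTER_LINEAR))
E
```

```text
clock: 9.62
tool_pos: [0.4867, -0.0314, 0.0707]
orientation: [179.9, 0.0, 84.9]
force: [-0.2, 0.3, -0.1]
opening: 0.0254
turn units [0.01 0.   0.  ] shift units (cur axes) [-0.011 -0.026  0.143]  after turn [-0.011 -0.026  0.143]
t 9.62 pos [ 0.4867 -0.0314  0.0707] [1.7995e+02 1.0000e-02 8.4860e+01] F [-0.2  0.3 -0.1] op 0.0254
[ 0.48666447 -0.03135373  0.0707173 ] [1.79946249e+02 6.58233700e-03 8.48564229e+01]
```

View pics/w4c.png

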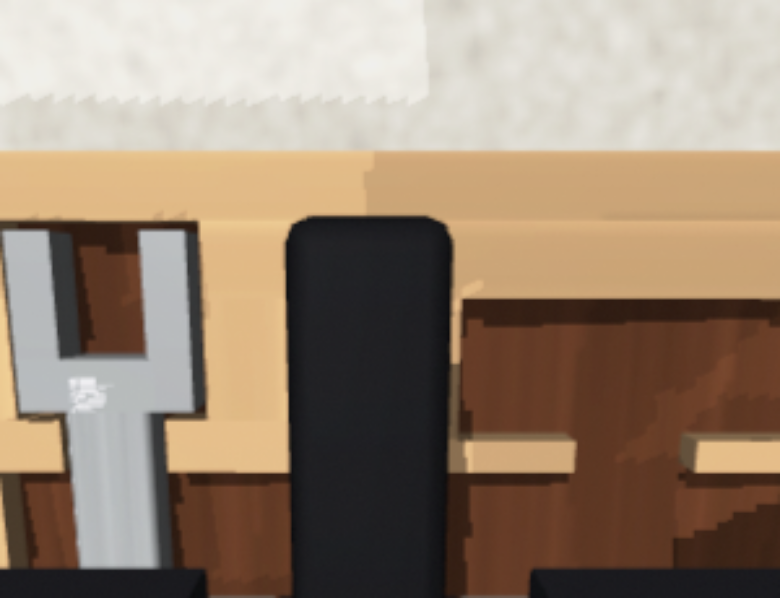

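```bash
python3 - <<'E'
from trayfit import *
W=np.load("pics/w4.npz")["W"]
f=lambda u,v:(170+u/2.6-.3,v/2.6-.3)
C=[(f(462,299),(-60.5,11.5)),(f(575,472),(-20,39.5)),(f(575,443),(-27.5,39.5)),(f(692,472),(-20,68.5)),(f(692,441),(-27.5,68.5))]
q=trayfit(C,W)
print(pix2plane("wrist",[f(300,152),f(700,152)],.018,W))
d=.01;print("scraper target",q[0]+np.sin(q[2])*d,q[1]-np.cos(q[2])*d)
Tc=np.array(vision.camera_info("wrist")["tool_from_camera"])
print(np.round(pix2plane("wrist",[f(u,v) for u,v in ((286,250),(453,250),(291,500),(446,500),(369,217))],-.018,Tc)*1000,1).tolist())
E
```

```text
tray [ 0.4866 -0.0227] -5.2
res mm [[-0.2, -0.5], [0.1, -0.6], [-0.4, -0.2], [0.2, 0.4], [0.3, 1.1]]
[[ 0.39314106 -0.03854201  0.018     ]
 [ 0.40096158  0.04858685  0.018     ]]
scraper target 0.4856908004613417 -0.03262535910490843
[[-12.9, -70.2, -18.0], [12.0, -70.2, -18.0], [-12.9, -31.8, -18.0], [11.8, -31.8, -18.0], [-0.5, -74.9, -18.0]]
```

```bash
python3 -m jog '0 0 0 -0.02 -0.025 0 -1;0 0 0 0 0 0.6 -1;0 0 0 0 0 0.5 -1;0 0 0 0 0 0.1 -1;0 0 0 0 0 0 -1;0 0 0 0 0 0 -1';python3 plan.py .4857 -.0322 .010 84.8;  python3 -m jog '0 0 0 0 0 0.08 -1;0 0 0 0 0 0.08 -1;0 0 0 0 0 0 -1'; python3 plan.py .4857 -.0322 .010 84.8
```

```text
clock: 10.42
tool_pos: [0.4851, -0.032, 0.0227]
orientation: [179.9, -0.0, 84.8]
force: [0.6, 0.1, -1.8]
opening: 0.0254
turn units [ 0.02 -0.01  0.01] shift units (cur axes) [-0.004  0.014  0.318]  after turn [-0.004  0.014  0.318]
t 10.43 pos [ 0.4851 -0.032   0.0227] [ 1.7991e+02 -3.0000e-02  8.4840e+01] F [ 0.6  0.1 -1.8] op 0.0254
clock: 10.8
tool_pos: [0.4842, -0.0322, 0.0151]
orientation: [-180.0, 0.0, 84.8]
force: [0.1, 0.1, -0.8]
opening: 0.0253
turn units [-0.  0.  0.] shift units (cur axes) [0.004 0.036 0.128]  after turn [0.004 0.036 0.128]
t 10.8 pos [ 0.4842 -0.0322  0.0151] [-1.7997e+02  1.0000e-02  8.4830e+01] F [ 0.1  0.1 -0.8] op 0.0253
```

It's entering the cutout without any contact force. Continuing down.

```bash
python3 -m jog '0 0 0 0 0.015 0.06 -1;0 0 0 0 0 0.05 -1;0 0 0 0 0 0.03 -1;0 0 0 0 0 0 -1'; python3 plan.py .4857 -.0322 .010 84.8
```

```text
clock: 11.3
tool_pos: [0.485, -0.0322, 0.0101]
orientation: [-180.0, 0.0, 84.8]
force: [-1.8, 0.2, 4.6]
opening: 0.0257
turn units [-0.    0.    0.01] shift units (cur axes) [0.003 0.018 0.002]  after turn [0.003 0.018 0.002]
t 11.3 pos [ 0.485  -0.0322  0.0101] [-1.800e+02  1.000e-02  8.484e+01] F [-1.8  0.2  4.6] op 0.0257
```

```bash
python3 -m jog '0 0 0 0 0 0.03 -1;0 0 0 0 0 0 -1;0 0 0 0 0 0 -1'; python3 -m jog '0 0 0 0 0 0 -0.05;0 0 0 0 0 0 -0.05;0 0 0 0 0 0 -0.05;0 0 0 0 0 -0.5 -0.05;0 0 0 0 0 -1 -0.05;0 0 0 0 0 -1 0;0 0 0 0 0 -1 1;0 0 0 0 0 -1 1'; python3 plan.py .4857 -.0322 .010 84.8
```

```text
clock: 11.68
tool_pos: [0.485, -0.0323, 0.01]
orientation: [180.0, 0.0, 84.9]
force: [-7.8, 2.9, 21.4]
opening: 0.026
clock: 12.68
tool_pos: [0.4848, -0.0323, 0.1898]
orientation: [-180.0, -0.0, 84.8]
force: [1.5, 0.0, 0.4]
opening: 0.0586
turn units [-0. -0.  0.] shift units (cur axes) [0.005 0.024 4.494]  after turn [0.005 0.023 4.494]
t 12.68 pos [ 0.4848 -0.0323  0.1898] [-179.99   -0.     84.83] F [1.5 0.  0.4] op 0.0586
```

```bash
python3 -m jog '0 0 0 0 0.8 -0.9 1;0 0 0 0 0.8 -0.9 1;0 0 0 0 0 0 1;0 0 0 0 0 0 1'; cat > snap.py <<'E'
import sys
from h import *
n=sys.argv[1];r=list(map(int,sys.argv[2:6]))
o=ctrl.get_obs();p,d=vision.snapshot("wrist");print(np.round(o["tool_pos"],4),np.round(o["orientation"],2),o["clock"])
cv2.imwrite(f"pics/{n}.png",p[:,:,::-1]);np.savez(f"pics/{n}.npz",d=d,W=world_from_cam("wrist",o))
c=p[r[1]:r[3],r[0]:r[2],::-1];s=min(780/c.shape[1],598/c.shape[0]);print("scale",s)
cv2.imwrite(f"pics/{n}c.png",cv2.resize(c,None,fx=s,fy=s,interpolation=cv2.INTER_LINEAR))
E
python3 snap.py w5 170 0 470 230
```

```text
clock: 13.18
tool_pos: [0.5481, -0.038, 0.2594]
orientation: [-179.9, 0.0, 84.8]
force: [0.3, 0.8, 0.2]
opening: 0.0874
[ 0.5481 -0.038   0.2594] [-179.9    0.    84.8] 13.175
scale 2.6
```

View pics/w5c.png

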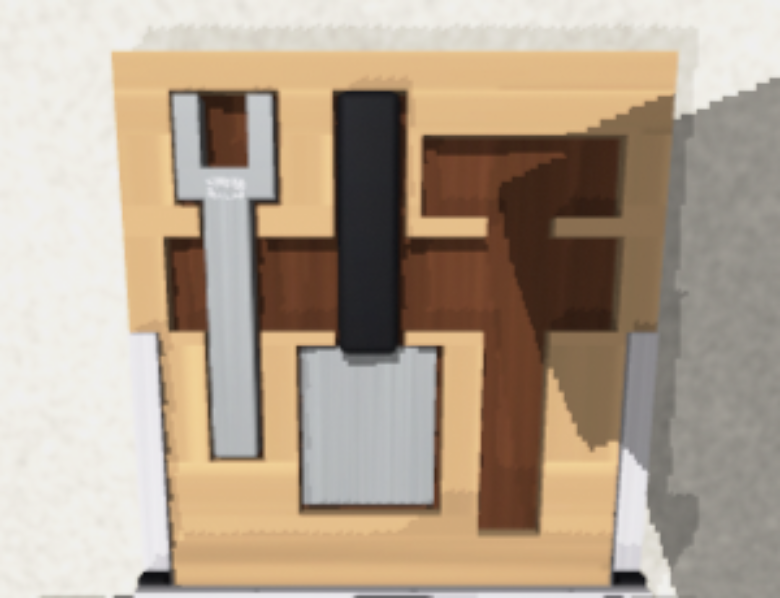

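The picture shows the scraper sitting flush in its cutout, with an even gap all round. Now for the mallet.

```bash
python3 -m jog '0 0 0 1 -0.2 0 1;0 0 0 1 -0.2 0 1;0 0 0 1 -0.2 0 1;0 0 0 1 -0.2 0 1;0 0 0 1 -0.2 0 1;0 0 0 1 -0.2 0 1;0 0 0 1 -0.2 0 1;0 0 0 1 -0.2 0 1';python3 -m jog '0 0 0 1 -0.2 0 1;0 0 -1 0 0 0 1;0 0 -1 0 0 0 1;0 0 -1 0 0 0 1;0 0 -1 0 0 0 1;0 0 -1 0 0 0 1;0 0 -1 0 0 0 1;0 0 -1 0 0 0 1';python3 -m jog '0 0 -1 0 0 0 1;0 0 -1 0 0 0 1;0 0 -1 0 0 0 1;0 0 -1 0 0 0 1;0 0 -1 0 0 0 1;0 0 -1 0 0 0 1;0 0 -1 0 0 0 1;0 0 -1 0 0 0 1';python3 -m jog '0 0 -1 0 0 0 1;0 0 -1 0 0 0 1;0 0 -1 0 0 0 1;0 0 -1 0 0 0 1;0 0 -1 0 0 0 1;0 0 -1 0 0 0 1;0 0 -1 0 0 0 1;0 0 -1 0 0 0 1';python3 plan.py .507 .331 .2 226.9; python3 -c "
from plant import ctrl;print(ctrl.get_obs()['joint_pos'])"
```

```text
clock: 14.22
tool_pos: [0.5126, 0.2873, 0.2596]
orientation: [-179.9, 0.1, 84.9]
force: [-0.0, 0.2, -0.1]
opening: 0.0882
clock: 15.22
tool_pos: [0.5085, 0.3264, 0.2595]
orientation: [-179.9, 0.0, 125.1]
force: [0.9, 0.6, 0.0]
opening: 0.0877
clock: 16.23
tool_pos: [0.5085, 0.3264, 0.2595]
orientation: [-179.9, -0.1, 171.0]
force: [-0.2, -0.3, 0.0]
opening: 0.0875
clock: 17.23
tool_pos: [0.5085, 0.3264, 0.2595]
orientation: [-180.0, -0.1, -143.2]
force: [0.7, 0.6, -0.1]
opening: 0.0875
turn units [-0.   -0.02 -1.76] shift units (cur axes) [-0.041  0.114  1.487]  after turn [-0.058  0.105  1.487]
t 17.23 pos [0.5085 0.3264 0.2595] [-1.7999e+02 -1.1000e-01 -1.4318e+02] F [ 0.7  0.6 -0.1] op 0.0875
[ 5.11947319e+01  1.29003964e+01 -5.66908219e+00 -1.69112475e-02
 -7.15377370e+01 -1.43695270e+01]
```

```bash
python3 -m jog '0 0 -0.9 0 0 0 1;0 0 -0.86 -0.06 0.1 0.75 1;0 0 0 0 0 0.75 1;0 0 0 0 0 0 1;0 0 0 0 0 0 1'; python3 snap.py w6 170 0 470 230
```

```text
clock: 17.85
tool_pos: [0.5088, 0.3317, 0.2014]
orientation: [-180.0, 0.0, -133.3]
force: [0.6, -0.1, 0.0]
opening: 0.0877
[0.5088 0.3317 0.2014] [-1.7997e+02  2.0000e-02 -1.3328e+02] 17.85
scale 2.6
```

View pics/w6.png

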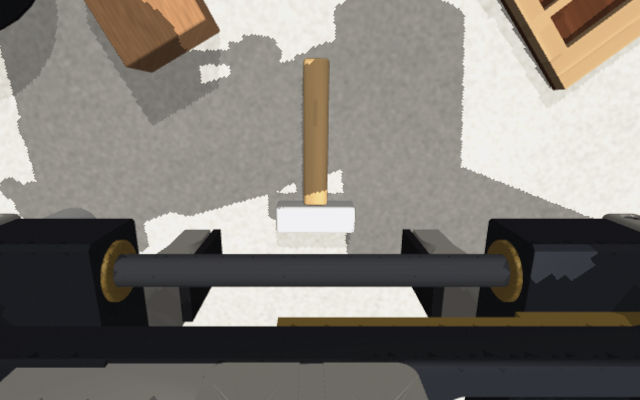

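The handle spans cols 303–329 and rows 58–205, nearly vertical between the jaws. The white head is at rows 205–232.

```bash
python3 - <<'E'
from h import *
p=cv2.imread("pics/w6.png");W=np.load("pics/w6.npz")["W"]
hsv=cv2.cvtColor(p,cv2.COLOR_BGR2HSV);m=np.zeros((400,640));m[50:206,295:336]=(hsv[50:206,295:336,1]>60)
print(m.sum())
q,fv,s=fit("wrist",[BOX["mallet"][0]],m,np.array([.507,.331,np.radians(136.9)]),W);print(np.round(q[:2],4),np.degrees(q[2]),fv,s)
Tc=np.array(vision.camera_info("wrist")["tool_from_camera"])
print(pix2plane("wrist",[(316,58),(315,205)],.024,W))
E
python3 plan.py .507 .331 .005 226.9
```

```text
3573.0
[0.5065 0.3281] 136.8014406426183 205.6156862745098 3573.0
[[0.58565331 0.25318151 0.024     ]
 [0.48509621 0.34854884 0.024     ]]
turn units [-0.    0.02 -0.03] shift units (cur axes) [0.059 0.022 4.921]  after turn [0.052 0.021 4.921]
t 17.9 pos [0.509  0.3319 0.2018] [-1.7998e+02  9.0000e-02 -1.3329e+02] F [0.9 0.7 0. ] op 0.0879
```

```bash
python3 -m jog '0 0 0 0.1 -0.02 0.9 1;0 0 0 0 0 1 1;0 0 0 0 0 1 1;0 0 0 0 0 1 1;0 0 0 0 0 0.6 1;0 0 0 0 0 0.35 1;0 0 0 0 0 0 1;0 0 0 0 0 0 1'; python3 plan.py .5065 .3282 .005 226.9
```

```text
clock: 18.9
tool_pos: [0.5072, 0.3289, 0.0079]
orientation: [-180.0, 0.1, -133.3]
force: [-0.6, -0.1, -0.3]
opening: 0.0879
turn units [-0.    0.02 -0.03] shift units (cur axes) [0.026 0.    0.074]  after turn [0.026 0.    0.074]
t 18.9 pos [0.5072 0.3289 0.0079] [-1.7999e+02  1.2000e-01 -1.3329e+02] F [-0.6 -0.1 -0.3] op 0.0879
```

```bash
python3 -m jog '0 0 0 0.02 0 0.06 1;0 0 0 0 0 0 -1;0 0 0 0 0 0 -1;0 0 0 0 0 0 -1;0 0 0 0 0 0 -1;0 0 0 0 0 0 -1;0 0 0 0 0 0 -1;0 0 0 0 0 0 -1'; python3 -m jog '0 0 0 0 0 0 -1;0 0 0 0 0 0 -1;0 0 0 0 0 0 -1';python3 plan.py .4857 -.0317 .065 84.85;  python3 -m jog '0 0 0 0 0 -0.5 -1;0 0 0 0 0 -1 -1;0 0 0 0 0 -1 -1;0 0 0 0 0 -1 -1;0 0 0 0 0 -1 -1;0 0 0 0 0 -1 -1;0 0 0 0 0 -1 -1;0 0 0 0 0 0 -1'; python3 plan.py .555 .03 .26 264.85
```

```text
clock: 19.9
tool_pos: [0.506, 0.3276, 0.0041]
orientation: [-180.0, 0.0, -133.3]
force: [-0.7, 0.1, 0.8]
opening: 0.0238
clock: 20.27
tool_pos: [0.5059, 0.3276, 0.0041]
orientation: [180.0, 0.0, -133.3]
force: [-0.5, 0.9, 0.1]
opening: 0.0237
turn units [ 0.    0.   24.76] shift units (cur axes) [ 6.884 -5.793 -1.522]  after turn [-8.992  0.302 -1.522]
t 20.27 pos [0.5059 0.3276 0.0041] [ 180.     0.  -133.3] F [-0.5  0.9  0.1] op 0.0237
clock: 21.28
tool_pos: [0.507, 0.3284, 0.2677]
orientation: [-180.0, 0.3, -133.3]
force: [-0.2, 1.1, -3.1]
opening: 0.024
turn units [-0.02  0.06 -6.66] shift units (cur axes) [ 4.608 -5.99   0.168]  after turn [ 7.323 -1.866  0.194]
t 21.27 pos [0.507  0.3284 0.2677] [-179.99    0.34 -133.3 ] F [-0.2  1.1 -3.1] op 0.024
```

```bash
python3 -m jog '0 0 -1 0 0 0 -1;0 0 -1 0 0 0 -1;0 0 -1 0 0 0 -1;0 0 -1 0 0 0 -1;0 0 -1 0 0 0 -1;0 0 -1 0 0 0 -1;0 0 -0.66 0 0 0 -1;0 0 0 0 0 0 -1'; python3 plan.py .4566 .032 .20 264.85
```

```text
clock: 22.28
tool_pos: [0.5054, 0.3272, 0.2629]
orientation: [179.9, -0.1, -95.2]
force: [0.3, -0.3, -2.0]
opening: 0.0234
turn units [ 0.01 -0.01 -0.01] shift units (cur axes) [7.457 0.545 1.584]  after turn [7.459 0.552 1.573]
t 22.27 pos [0.5054 0.3272 0.2629] [ 1.7991e+02 -8.0000e-02 -9.5180e+01] F [ 0.3 -0.3 -2. ] op 0.0234
```

```bash
python3 -m jog '0 0 0 0.95 0.07 0 -1;0 0 0 0.95 0.07 0 -1;0 0 0 0.95 0.07 0 -1;0 0 0 0.95 0.07 0 -1;0 0 0 0.95 0.07 0 -1;0 0 0 0.95 0.07 0 -1;0 0 0 0.95 0.07 0 -1;0 0 0 0.8 0.06 0 -1'; python3 -m jog '0 0 0 0 0 0.7 -1;0 0 0 0 0 0.8 -1;0 0 0 0 0 0 -1;0 0 0 0 0 0 -1';python3 snap.py w7 170 0 470 230
```

```text
clock: 23.28
tool_pos: [0.4564, 0.0314, 0.2637]
orientation: [180.0, -0.0, -95.3]
force: [-0.0, 0.7, -1.3]
opening: 0.0241
clock: 23.78
tool_pos: [0.4578, 0.0329, 0.2051]
orientation: [-180.0, -0.0, -95.2]
force: [0.3, 1.3, -2.3]
opening: 0.0242
[0.4578 0.0329 0.2051] [-1.7995e+02 -1.0000e-02 -9.5160e+01] 23.775
scale 2.6
```

View pics/w7c.png

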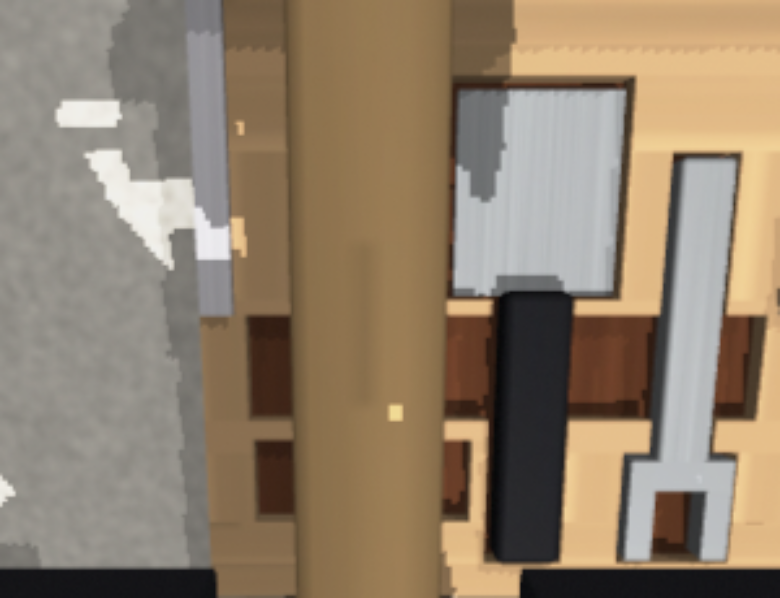

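The tray, the scraper (seated) and the spanner are all visible, with the mallet handle in the middle. I'll fit the tray and the in-hand angle.

```bash
python3 - <<'E'
from trayfit import *
W=np.load("pics/w7.npz")["W"]
f=lambda u,v:(170+u/2.6-.3,v/2.6-.3)
C=[(f(454,82),(102.5,22.5)),(f(633,78),(102.5,-42.5)),(f(620,298),(25.5,-42.5)),(f(249,316),(20,98)),(f(249,418),(-20,98)),(f(765,316),(20,-98)),(f(756,418),(-20,-98)),(f(256,441),(-27.5,96.5)),(f(256,518),(-60.5,96.5)),(f(470,441),(-27.5,11.5)),(f(470,518),(-60.5,11.5))]
q=trayfit(C,W)
c,s=np.cos(q[2]),np.sin(q[2]);print("mallet target",q[0]-s*.054,q[1]+c*.054)
Tc=np.array(vision.camera_info("wrist")["tool_from_camera"])
print(np.round(pix2plane("wrist",[f(u,v) for u,v in ((287,50),(455,50),(297,560),(441,560))],-.020,Tc)*1000,1).tolist())
E
python3 plan.py .4915 .032 .065 264.85
```

```text
tray [ 0.4865 -0.0227] -5.14
res mm [[2.5, 0.6], [1.0, -1.3], [-0.5, -0.4], [0.7, 1.5], [-0.9, 0.3], [0.5, -1.2], [-1.0, -0.3], [0.6, 1.1], [-1.5, 0.3], [0.4, -0.9], [-1.5, 0.2]]
mallet target 0.4913743657787091 0.031104923796588926
[[-10.6, -98.5, -20.0], [12.8, -98.5, -20.0], [-10.7, -23.8, -20.0], [12.4, -23.9, -20.0]]
turn units [-0.02  0.    0.  ] shift units (cur axes) [-0.047 -0.829  3.511]  after turn [-0.049 -0.835  3.51 ]
t 23.82 pos [0.4581 0.033  0.2054] [-1.7991e+02  3.0000e-02 -9.5150e+01] F [ 0.4 -0.5 -2.2] op 0.0238
```

```bash
python3 -m jog '0 0 0 -0.04 -0.83 0.5 -1;0 0 0 0 0 1 -1;0 0 0 0 0 1 -1;0 0 0 0 0 1 -1;0 0 0 0 0 0.4 -1;0 0 0 0 0 0 -1;0 0 0 0 0 0 -1'; python3 plan.py .4914 .0317 .025 264.85; python3 snap.py w8 170 0 470 230
```

```text
clock: 24.7
tool_pos: [0.4917, 0.0319, 0.0495]
orientation: [-179.9, 0.1, -95.1]
force: [0.8, 0.2, -0.5]
opening: 0.0235
turn units [-0.02  0.01  0.01] shift units (cur axes) [0.007 0.009 0.612]  after turn [0.007 0.007 0.613]
t 24.7 pos [0.4917 0.0319 0.0495] [-1.7988e+02  5.0000e-02 -9.5120e+01] F [ 0.8  0.2 -0.5] op 0.0235
[0.4917 0.0319 0.0495] [-1.7988e+02  5.0000e-02 -9.5120e+01] 24.7
scale 2.6
```

View pics/w8c.png

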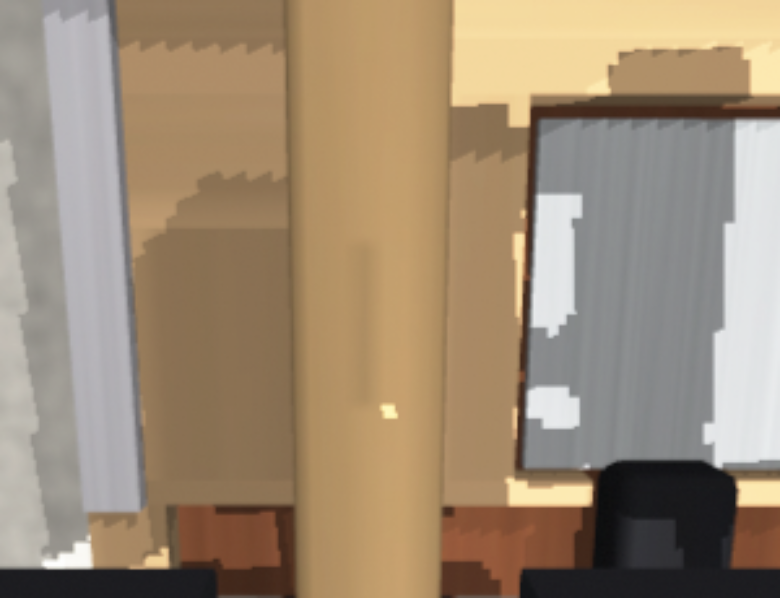

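```bash
python3 - <<'E'
from trayfit import *
W=np.load("pics/w8.npz")["W"]
f=lambda u,v:(170+u/2.6-.3,v/2.6-.3)
C=[(f(168,506),(20,98)),(f(518,470),(25.5,22.5)),(f(531,100),(102.5,22.5))]
q=trayfit(C,W)
c,s=np.cos(q[2]),np.sin(q[2]);print("mallet target",q[0]-s*.054,q[1]+c*.054)
E
```

```text
tray [ 0.4871 -0.0235] -4.64
res mm [[0.0, -0.1], [-1.8, 0.2], [1.7, -0.1]]
mallet target 0.4915158742587026 0.03035106765564032
```

```bash
python3 -m jog '0 0 0 0.01 0 0.5 -1;0 0 0 0 0 0.18 -1;0 0 0 0 0 0 -1;0 0 0 0 0 0 -1';python3 plan.py .4914 .0315 .010 264.85;  python3 -m jog '0 0 0 0 0 0.08 -1;0 0 0 0 0 0.08 -1;0 0 0 0 0 0 -1'; python3 plan.py .4914 .0315 .010 264.85
```

```text
clock: 25.25
tool_pos: [0.491, 0.0312, 0.0217]
orientation: [-179.9, 0.0, -95.1]
force: [-0.1, -0.3, -1.6]
opening: 0.0237
turn units [-0.01  0.    0.  ] shift units (cur axes) [-0.009 -0.009  0.292]  after turn [-0.01  -0.01   0.292]
t 25.25 pos [0.491  0.0312 0.0217] [-1.7994e+02  2.0000e-02 -9.5140e+01] F [-0.1 -0.3 -1.6] op 0.0237
clock: 25.62
tool_pos: [0.4902, 0.0308, 0.0143]
orientation: [180.0, -0.0, -95.1]
force: [0.1, -0.5, -1.6]
opening: 0.0235
turn units [ 0.01 -0.    0.  ] shift units (cur axes) [-0.019 -0.028  0.108]  after turn [-0.019 -0.028  0.108]
t 25.62 pos [0.4902 0.0308 0.0143] [ 1.7997e+02 -2.0000e-02 -9.5140e+01] F [ 0.1 -0.5 -1.6] op 0.0235
```

It's entering freely, so I'll continue to the bottom.

```bash
python3 -m jog '0 0 0 0 0 0.06 -1;0 0 0 0 0 0.05 -1;0 0 0 0 0 0 -1'; python3 -m jog '0 0 0 0 0 0.03 -1;0 0 0 0 0 0 -1';python3 plan.py .4914 .0315 .010 264.85
```

```text
clock: 26.0
tool_pos: [0.4904, 0.0309, 0.0101]
orientation: [180.0, -0.0, -95.1]
force: [0.4, -0.7, -0.0]
opening: 0.0237
clock: 26.25
tool_pos: [0.4905, 0.031, 0.0101]
orientation: [-180.0, -0.0, -95.1]
force: [-5.4, 2.0, 14.6]
opening: 0.0238
turn units [-0.   -0.    0.01] shift units (cur axes) [-0.015 -0.022  0.002]  after turn [-0.015 -0.022  0.002]
t 26.25 pos [0.4905 0.031  0.0101] [-179.98   -0.    -95.12] F [-5.4  2.  14.6] op 0.0238
```

```bash
python3 -m jog '0 0 0 0 0 0 -0.18;0 0 0 0 0 0 -0.18;0 0 0 0 0 0 -0.18;0 0 0 0 0 -0.5 -0.18;0 0 0 0 0 -1 -0.18;0 0 0 0 0 -1 -0.18;0 0 0 0 0 -1 1;0 0 0 0 0 -1 1'; python3 -m jog '0 0 0 0 0.3 -0.7 1;0 0 0 0 0 0 1;0 0 0 0 0 0 1'; python3 snap.py w9 120 0 520 300
python3 - <<'E'
from h import *
p,d=vision.snapshot("top");cv2.imwrite("pics/top9.png",p[:,:,::-1])
for t in ("keeper_knob","mallet_grip","scraper_grip","spanner"):
    for c in ("top","wrist"): print(t,c,[(np.round(r["location"],4).tolist(),round(r["score"],2)) for r in nets.boxes_of(t,c)][:2])
E
```

```text
clock: 27.25
tool_pos: [0.4902, 0.0309, 0.1902]
orientation: [180.0, -0.0, -95.1]
force: [-0.4, -0.0, 0.0]
opening: 0.0503
clock: 27.62
tool_pos: [0.4781, 0.032, 0.2164]
orientation: [180.0, 0.0, -95.1]
force: [-0.4, 0.4, 0.1]
opening: 0.0805
[0.4781 0.032  0.2164] [179.96   0.   -95.15] 27.625
scale 1.95
keeper_knob top [([0.6284, -0.0481, 0.0459], 0.89)]
keeper_knob wrist [([0.6216, -0.0318, 0.0452], 0.68)]
mallet_grip top [([0.436, 0.0219, 0.035], 0.67)]
mallet_grip wrist [([0.4889, 0.0248, 0.0285], 0.63)]
scraper_grip top [([0.5561, -0.0364, 0.0136], 0.83)]
scraper_grip wrist [([0.5265, -0.0352, 0.0144], 0.89)]
spanner top [([0.4736, -0.094, 0.0192], 0.79)]
spanner wrist [([0.4781, -0.0871, 0.0208], 0.91)]
```

View pics/w9c.png

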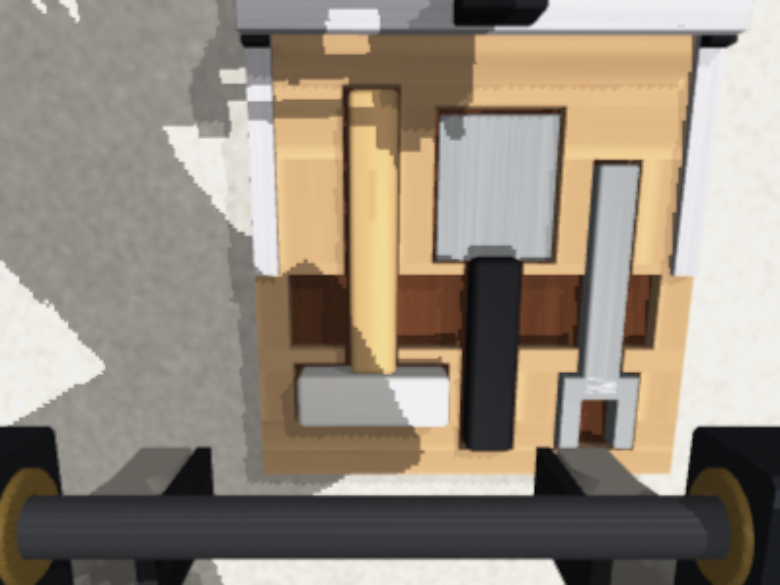

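The mallet, scraper and spanner all sit flush. The keeper bar is at the top edge of the view and its knob is around crop (500,8). Next I'll measure the knob from the top camera.

```bash
python3 - <<'E'
from h import *
p,d=vision.snapshot("top");W=world_from_cam("top");P=cloud("top",d,W)
Q=P[150:275,265:385].reshape(-1,3);k=Q[Q[:,2]>.062]
print(len(k),k.min(0),k.max(0),np.median(k,0))
c,s=np.cos(np.radians(-5.15)),np.sin(np.radians(-5.15))
L=lambda k:np.c_[(c*(k[:,0]-.4867)+s*(k[:,1]+.0222)),(-s*(k[:,0]-.4867)+c*(k[:,1]+.0222)),k[:,2]]
l=L(k);print("tray frame",np.percentile(l,[3,50,97],axis=0))
b=L(Q[(Q[:,2]>.037)&(Q[:,2]<.052)]);b=b[np.abs(b[:,1])>.03];print("bar",np.percentile(b,[3,50,97],axis=0))
# tools heights in tray frame
al=L(Q)
for n,x0,x1,y0,y1 in (("mh",-.015,.1,.047,.061),("mhead",-.052,-.036,.02,.088),("sh",-.065,.02,-.018,-.002),("blade",.035,.09,-.035,.015),("tray",-.088,-.082,-.1,.1)):
    m=(al[:,0]>x0)&(al[:,0]<x1)&(al[:,1]>y0)&(al[:,1]<y1);print(n,m.sum(),np.nanmedian(al[m,2]))
E
python3 plan.py .4867 -.0222 .25 264.85
```

```text
4939 [ 0.40727624 -0.06533805  0.06392578] [0.63980248 0.07175597 0.66407722] [0.47218774 0.02163767 0.65760236]
tray frame [[-0.06836697 -0.03322901  0.30107355]
 [-0.01748024  0.04243167  0.65760236]
 [ 0.03286781  0.084909    0.66167119]]
bar [[-0.04384348 -0.10678993  0.03875802]
 [ 0.14329919 -0.03864763  0.04577047]
 [ 0.15356529  0.10877602  0.0502758 ]]
mh 351 0.6596484848456637
mhead 635 0.6580977195050747
sh 317 0.30848771904619676
blade 165 0.013218842948869991
tray 183 0.019079859786938602
turn units [ 0. -0.  0.] shift units (cur axes) [ 1.332 -0.325 -0.829]  after turn [ 1.332 -0.325 -0.829]
t 28.18 pos [0.4785 0.032  0.2168] [ 1.7999e+02 -1.0000e-02 -9.5150e+01] F [-0.2  0.6  0.6] op 0.0877
```

```bash
python3 - <<'E'
from h import *
d=np.load("pics/top0.npy");W=world_from_cam("top");P=cloud("top",d,W)
Q=P[150:275,265:385].reshape(-1,3)
c,s=np.cos(np.radians(-5.15)),np.sin(np.radians(-5.15))
L=lambda k:np.c_[(c*(k[:,0]-.4867)+s*(k[:,1]+.0222)),(-s*(k[:,0]-.4867)+c*(k[:,1]+.0222)),k[:,2]]
l=L(Q[Q[:,2]>.062]);print(len(l),"knob",np.percentile(l,[3,50,97],axis=0).round(4))
a=L(Q);b=a[(a[:,2]>.037)&(a[:,2]<.052)&(np.abs(a[:,1])>.03)];print("bar",np.percentile(b,[3,50,97],axis=0).round(4))
k=np.array([np.median(l[:,0]),0]);print(k[0]*c+.4867, k[0]*s-.0222)
E
```

```text
121 knob [[ 0.1309 -0.0147  0.0679]
 [ 0.1413  0.0026  0.0742]
 [ 0.1516  0.0191  0.079 ]]
bar [[ 0.1302 -0.1062  0.0399]
 [ 0.1413  0.0329  0.046 ]
 [ 0.1535  0.1109  0.0508]]
0.6274008908506652 -0.03488099233166626
```

```bash
python3 -m jog '0 0 0 0.32 -0.96 0 1;0 0 0 0.33 -0.97 0 1;0 0 0 0.33 -0.97 0 1;0 0 0 0.33 -0.96 0 1;0 0 0 0 0 1 1;0 0 0 0 0 1 1;0 0 0 0 0 0.5 1;0 0 0 0 0 0 1'; python3 plan.py .6277 -.0344 .051 264.85; python3 snap.py w10 120 0 520 300
```

```text
clock: 29.18
tool_pos: [0.6264, -0.0343, 0.1151]
orientation: [179.8, -0.1, -95.2]
force: [0.2, -0.7, 0.4]
opening: 0.0871
turn units [ 0.04 -0.01 -0.  ] shift units (cur axes) [-1.000e-03 -3.800e-02  1.602e+00]  after turn [ 0.    -0.032  1.602]
t 29.18 pos [ 0.6264 -0.0343  0.1151] [ 1.7979e+02 -6.0000e-02 -9.5160e+01] F [ 0.2 -0.7  0.4] op 0.0871
[ 0.6264 -0.0343  0.1151] [ 1.7979e+02 -6.0000e-02 -9.5160e+01] 29.175
scale 1.95
```

View pics/w10.png

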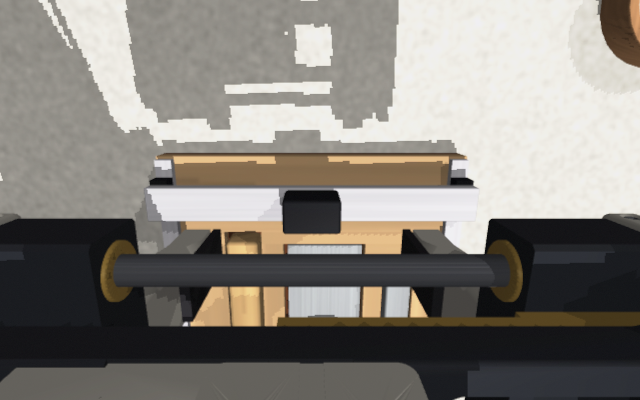

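```bash
python3 - <<'E'
from h import *
W=np.load("pics/w10.npz")["W"]
print(pix2plane("wrist",[(283,195),(341,195),(312,191),(312,232)],.073,W).round(4))
b=pix2plane("wrist",[(200,187),(200,221),(420,187),(420,221)],.045,W);print(b.round(4))
E
```

```text
[[ 0.644  -0.0198  0.073 ]
 [ 0.6409 -0.0542  0.073 ]
 [ 0.6449 -0.0372  0.073 ]
 [ 0.6191 -0.0349  0.073 ]]
[[ 0.6475  0.0383  0.045 ]
 [ 0.6235  0.0425  0.045 ]
 [ 0.6341 -0.1095  0.045 ]
 [ 0.6098 -0.1093  0.045 ]]
```

```bash
python3 -m jog '0 0 0 0.03 -0.05 0.6 1;0 0 0 0 0 0.6 1;0 0 0 0 0 0.35 1;0 0 0 0 0 0 1;0 0 0 0 0 0 0;0 0 0 0 0 0 -1;0 0 0 0 0 0 -1;0 0 0 0 0 0 -1'; python3 -m jog '0 0 0 0 0 0 -1;0 0 0 0 0 0 -1'; python3 plan.py .5345 -.0265 .052 264.85
```

```text
clock: 30.22
tool_pos: [0.6296, -0.0354, 0.0553]
orientation: [-180.0, 0.0, -95.1]
force: [0.7, 0.3, -0.2]
opening: 0.0532
clock: 30.48
tool_pos: [0.6297, -0.0347, 0.055]
orientation: [-180.0, 0.1, -95.2]
force: [0.2, 0.9, -0.1]
opening: 0.0352
turn units [-0.01  0.01 -0.  ] shift units (cur axes) [0.009 2.388 0.073]  after turn [0.009 2.388 0.075]
t 30.48 pos [ 0.6297 -0.0347  0.055 ] [-1.7997e+02  6.0000e-02 -9.5150e+01] F [ 0.2  0.9 -0.1] op 0.0352
```

```bash
python3 -m jog '0 0 0 0 0.2 0 -1;0 0 0 0 0.35 0 -1;0 0 0 0 0.35 0 -1;0 0 0 0 0.35 0 -1;0 0 0 0 0.35 0 -1;0 0 0 0 0.3 0 -1;0 0 0 0 0.1 0 -1;0 0 0 0 0 0 -1'; python3 plan.py .5345 -.0265 .055 264.85
```

```text
clock: 31.48
tool_pos: [0.5485, -0.0274, 0.0549]
orientation: [180.0, 0.1, -95.1]
force: [-0.9, 6.5, -0.3]
opening: 0.0359
turn units [0.   0.01 0.  ] shift units (cur axes) [ 0.008  0.351 -0.001]  after turn [ 0.008  0.351 -0.001]
t 31.48 pos [ 0.5485 -0.0274  0.0549] [ 1.7998e+02  5.0000e-02 -9.5140e+01] F [-0.9  6.5 -0.3] op 0.0359
```

```bash
python3 -m jog '0 0 0 0.01 0.1 0 -1;0 0 0 0 0.1 0 -1;0 0 0 0 0 0 -1'; python3 -m jog '0 0 0 0 0.08 0 -1;0 0 0 0 0 0 -1'; python3 plan.py .5345 -.0265 .055 264.85
```

```text
clock: 31.85
tool_pos: [0.5413, -0.0268, 0.055]
orientation: [-180.0, 0.1, -95.1]
force: [0.1, 8.2, -1.7]
opening: 0.0353
clock: 32.1
tool_pos: [0.5382, -0.0265, 0.0549]
orientation: [-179.9, 0.1, -95.1]
force: [1.3, 8.6, -2.3]
opening: 0.0363
turn units [-0.01  0.01  0.  ] shift units (cur axes) [ 0.007  0.093 -0.002]  after turn [ 0.007  0.093 -0.002]
t 32.1 pos [ 0.5382 -0.0265  0.0549] [-1.7995e+02  8.0000e-02 -9.5140e+01] F [ 1.3  8.6 -2.3] op 0.0363
```

```bash
python3 -m jog '0 0 0 -0.02 0.05 0 -1;0 0 0 0 0 0 -1'; python3 -m jog '0 0 0 0 0.05 0 -1;0 0 0 0 0 0 -1';  python3 -m jog '0 0 0 0 0.05 0 -1;0 0 0 0 0 0 -1'
```

```text
clock: 32.35
tool_pos: [0.5376, -0.0264, 0.055]
orientation: [-179.8, 0.0, -95.1]
force: [7.1, 0.5, -8.7]
opening: 0.0354
clock: 32.6
tool_pos: [0.5375, -0.0263, 0.055]
orientation: [-179.7, 0.1, -95.1]
force: [16.1, -3.0, -15.9]
opening: 0.0358
clock: 32.85
tool_pos: [0.5374, -0.0263, 0.0551]
orientation: [-179.5, 0.1, -95.1]
force: [23.2, -7.7, -24.0]
opening: 0.036
```

The bar has hit its stop after about 92 mm. Relieving the pressure, then releasing and retreating.

```bash
python3 -m jog '0 0 0 0 -0.11 0 -1;0 0 0 0 0 0 -1;0 0 0 0 0 0 1;0 0 0 0 0 0 1;0 0 0 0 0 0 1;0 0 0 0 0 0 1'; python3 -m jog '0 0 0 0 0 -0.6 1;0 0 0 0 0 -1 1;0 0 0 0 0 -1 1;0 0 0 0 0 -1 1;0 0 0 0 0.5 0 1;0 0 0 0 0 0 1;0 0 0 0 0 0 1'; python3 snap.py w11 120 0 520 300
```

```text
clock: 33.6
tool_pos: [0.5368, -0.0268, 0.055]
orientation: [180.0, -0.0, -95.2]
force: [0.1, 0.7, 0.4]
opening: 0.0702
clock: 34.48
tool_pos: [0.5173, -0.0249, 0.1988]
orientation: [180.0, -0.0, -95.1]
force: [0.7, -0.4, 0.2]
opening: 0.0874
[ 0.5173 -0.0249  0.1988] [ 1.7999e+02 -1.0000e-02 -9.5130e+01] 34.475
scale 1.95
```

View pics/w11c.png

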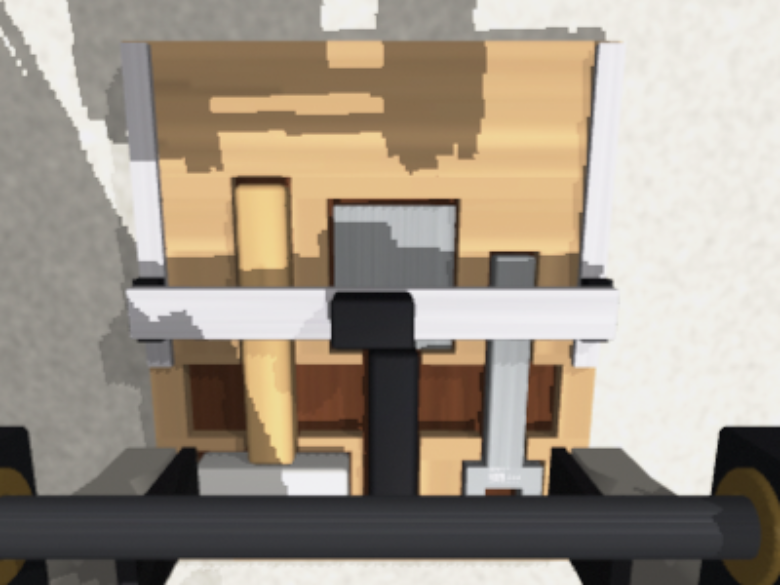

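```bash
python3 - <<'E'
from h import *
f=np.load("pics/w11.npz");W=f["W"];P=cloud("wrist",f["d"],W).reshape(-1,3)
c,s=np.cos(np.radians(-5.15)),np.sin(np.radians(-5.15))
L=lambda k:np.c_[(c*(k[:,0]-.4867)+s*(k[:,1]+.0222)),(-s*(k[:,0]-.4867)+c*(k[:,1]+.0222)),k[:,2]]
a=L(P)
b=pix2plane("wrist",[(120+u/1.95,v/1.95) for u,v in ((220,289),(220,340),(520,289),(520,340))],.045,W);print("bar",L(b).round(4))
g=lambda n,x0,x1,y0,y1:print(n,np.nanmedian(a[(a[:,0]>x0)&(a[:,0]<x1)&(a[:,1]>y0)&(a[:,1]<y1)&(a[:,2]<.06),2].round(4)))
g("mallet tail z~.030",.075,.1,.047,.061);g("mallet near trough",-.015,.02,.047,.061);g("scraper handle z~.028",-.02,.02,-.017,-.003);g("blade ~.010",.07,.095,-.03,.01);g("tray .018",.12,.16,-.09,.09)
E
```

```text
bar [[ 0.0613  0.0696  0.045 ]
 [ 0.0374  0.0709  0.045 ]
 [ 0.0614 -0.0684  0.045 ]
 [ 0.0375 -0.0698  0.045 ]]
mallet tail z~.030 0.0298
mallet near trough 0.02975
scraper handle z~.028 0.0278
blade ~.010 0.0118
tray .018 0.0178
```

Every height matches the seated values, and the bar sits at tray x ≈ 49 mm (it started at about 142). Handing in.

```bash
python3 -c "
from plant import ctrl
print(ctrl.close_job())"
```

```text
the job is handed in; nothing more can be done
None
```

The mallet and the scraper are both back in their own cutouts and pressed to the bottom. The keeper bar is slid across to its end stop. I handed the job in at about 34.5 s of the 69 s allowed.

**Tools:** each one was pressed to the floor of its cutout, with a push of about 15–21 N at the wrist. In the last wrist picture both lie flush and in line with the tray. Depth readings, in mm above the table:

| Surface | Measured | Expected when seated |
|---|---|---|
| Mallet handle | 30 | 30 |
| Scraper handle | 28 | 28 |
| Blade | 12 | 10 |

The blade is the one reading that is off. 2 mm is within the noise of the depth images (about 3 mm at the top camera).

**Keeper bar:** I gripped the knob and slid it until the force rose at the stop, a travel of about 92 mm by the arm's own reading. The camera agrees, with the bar going from about 142 to 49 mm along the tray.

**Other things:** the spanner looked undisturbed in its cutout, though I did not measure its pose at the end. I felt no contact with anything else on the table, but I took no final overview picture to confirm that.

**Tray position:** fits from the different pictures disagreed by 1–3 mm, so I took values between them. Both tools went into their cutouts without any side force.

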